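# Run down the battery caps, stop at the crossed thread

## Task

Two battery caps have only been set on the necks of the radio case in its cradle. Start each one gently, turning it clockwise and letting it sink, first the cap on the robot's left, then the one on its right, and run it down until its rim sits fully home on the shoulder. One of the two necks has crossed threads: when a cap binds in the first part-turn, stop at once without forcing it, back it off and put it in the open metal tray; leave the earphone plug, grille disc, bobbin and magnet where they lie.

Things in the scene. Friction and masses are not known exactly. Their poses are not given: they have to be found in the camera images.
- case: red radio case (165 x 270 x 70 mm) lying face down in a wooden cradle; fixed. Origin on the table under its middle, x along its short side away from the robot, y along its long side to the robot's left, z up. Its back is 80 mm above the table; two battery necks stand on it, each on a round boss 45.6 mm across and 12 mm high whose top is the shoulder
- seat_left (a point): point on the axis of the left-hand (+y) neck at its shoulder, 92 mm above the table, where the cap's rim comes to lie. The axis is vertical; the neck is 33 mm across and 14 mm high above the shoulder, its three-start right-hand thread 40 mm across
- seat_right (a point): the same point of the right-hand (-y) neck, 120 mm from the left one
- cap_left_center (a point): centre, 17 mm above the rim, of the left-hand battery cap: dark metal, fluted, upright, round, 48 mm across, 34 mm high, about 120 g, open below. At the start it is only set on the neck, its rim about 6 mm above the shoulder, free to lift straight off. The fingers may reach past its rim, 28 mm below its centre at the start and 22 mm when it is home; a grip of 10 to 20 N holds it
- cap_right_center (a point): the same point of the like right-hand cap. Turned clockwise (seen from above) a cap sinks 2.86 mm per radian (18 mm a turn) and must be let down as it turns. On a sound neck it turns easily (about 0.1 N m under a light push) for about 2.1 rad, when the rim meets the shoulder, and comes up against an end stop at about 2.2 rad
- cap_left: the left-hand cap, origin on its axis at the rim (17 mm below its centre point). On a crossed neck a cap sinks only for the first 0.4 rad; then it stops sinking, pushes up by almost 1 mm against a hand that bears down, and at about 1.2 rad it turns no further, its rim still about 5 mm up. More than 0.2 N m, or 4 N more push-back than in free running, tells the resistance
- cap_right: the right-hand cap, origin on its axis at the rim. A cap on a crossed neck comes free when turned back 0.3 rad or more, and can then be lifted straight off
- tray: empty open aluminium tray, 150 mm (x) by 120 mm (y) outside, walls 3 mm thick and 30 mm high, fixed, floor 3 mm above the table; it stands to the left or to the right of the case; origin at the centre of its underside
- plug: brass earphone plug lying on its side, 66 mm long, 18 mm thick; origin under its middle
- grille: silver speaker grille disc lying flat, 90 mm across, 5 mm thick; origin at the centre of its underside
- bobbin: white nylon coil bobbin standing on end, 32 mm across its flanges, 26 mm high; origin at the centre of its underside
- magnet: dark steel loudspeaker magnet, 44 mm across, 18 mm high; origin at the centre of its underside
There are look-alikes about, which are no part of the job. Leave any blue or purple look-alike of the cap_right alone.

How it is judged:
On the way, in this order (a step that is already met when the one before it is completed fails the run):
1. the left cap has been started: it is on its neck and has been turned down so far that its rim is less than 5.3 mm above the shoulder (z of cap_left_center in the frame of seat_left below 0.0223 m and horizontal distance between cap_left_center and seat_left below 0.004 m), for 0.1 s.
2. then the right cap has been started likewise (z of cap_right_center in the frame of seat_right below 0.0223 m and horizontal distance between cap_right_center and seat_right below 0.004 m), for 0.1 s.
At the end, for the whole second after the job is handed in: The cap of the sound neck is fully home (rim within 1.2 mm of the shoulder, centred within 3 mm, upright within 0.04 rad) and the cap that bound lies inside the tray; both are at rest ((((z of cap_left_center in the frame of seat_left between 0.0155 and 0.0182 m and horizontal distance between cap_left_center and seat_left below 0.003 m and angle between cap_left_center's own z axis and vertical below 0.04 rad) and (x of cap_right_center in the frame of tray between -0.075 and 0.075 m and y of cap_right_center in the frame of tray between -0.06 and 0.06 m and z of cap_right_center in the frame of tray between 0 and 0.032 m)) or ((z of cap_right_center in the frame of seat_right between 0.0155 and 0.0182 m and horizontal distance between cap_right_center and seat_right below 0.003 m and angle between cap_right_center's own z axis and vertical below 0.04 rad) and (x of cap_left_center in the frame of tray between -0.075 and 0.075 m and y of cap_left_center in the frame of tray between -0.06 and 0.06 m and z of cap_left_center in the frame of tray between 0 and 0.032 m))) and linear speed of each of cap_left, cap_right below 0.02 m/s); the robot touches nothing.
It fails at once if the left cap is forced against the case: more than 50 N of contact between them (contact force between cap_left and case above 50 N).
It fails at once if the right cap is forced against the case: more than 50 N of contact between them (contact force between cap_right and case above 50 N).
It fails at once if the left cap is forced on a thread that binds: more than 25 N of contact with the case while its rim is still more than 2.5 mm above the shoulder (contact force between cap_left and case above 25 N and z of cap_left_center in the frame of seat_left above 0.0195 m).
It fails at once if the right cap is forced on a thread that binds: more than 25 N of contact with the case while its rim is still more than 2.5 mm above the shoulder (contact force between cap_right and case above 25 N and z of cap_right_center in the frame of seat_right above 0.0195 m).
It fails at once if the plug, grille, bobbin or magnet is shifted by more than 20 mm (distance of any of plug, grille, bobbin, magnet from where it was at the start of the episode above 0.02 m).
It also fails if it takes over 69 s, if anything falls off the work surface, if the arm or the gripper's body presses on something with over 40 N, if the wrist force passes 120 N, or if a joint passes its speed limit or range.

## Robot

A 6-joint arm with a two-finger parallel gripper is mounted at the origin on the work surface. World frame = base frame: x ahead of the robot, y to its left, z up, the work surface at z = 0. Lengths are in m, angles in rad, forces in N, time in s.
With the tool pointing down it reaches from about 0.4 to 0.925 m from the base axis. Payload 12.5 kg.
Tool frame: the origin (TCP) lies on the centre line of the jaws, within the pads' length; the fingertips stand 8 mm ahead of it and the grasp point (between the pads) lies 11 mm behind it; z points along the fingers, y is the direction in which the jaws open and shut (so a half turn about z gives the same grasp; the last joint's range is limited). The gripper opens to 95 mm and grips with 3 to 60 N. Pads are 20 mm wide; open, the fingers measure 119 mm over their backs; the gripper's body (75 mm by 180 mm) begins 59 mm behind the grasp point.
Start: joints at [-1.231, 0.491, 1.559, -0, 1.092, -0.106], TCP at [0.27, -0.564, 0.223] pointing down, gripper open.
Joint ranges: [-3.1, 3.1], [-0.84, 2.19], [0.05, 2.79], [-1.13, 4.28], [0.06, 2.93], [-2.69, 2.69]. Speed limits (rad/s): [2.22, 2.22, 2.79, 3.14, 3.14, 3.14].

## Interface

Orientations are given as a 3x3 rotation matrix whose columns are the frame's x, y, z axes.
In Python, from workcell import * gives the robot as it stands.
- The arm moves only by the tool send_rows, never from a script. Its argument "increments" is a list of rows, each a list of 3 entries, a list of its own where there are three numbers: the finger opening in cm, from 0 to 9.51, then the shift along the tool's x, y, z in cm, then the turn about the tool's z in degrees. In form: [[fingers, [dx, dy, dz], turn], ...]. A call has 1 to 12 rows; each row is the pose to reach, as a shift and turn from the pose commanded when the call began, along the tool's axes at that moment; what a row does not reach only later rows make up. A row lasts 1/12 s, in which the tool goes at most 41.7 mm and 7.16 degrees, less where a joint would pass 70% of its speed; a pose out of reach is approached as far as the arm can. A call with a gripper value outside its range is refused whole. The fingers move at their own pace and stop on an object; "force" is the grip in N (left out, the last holds). Time passes only in rows, so rows that repeat a pose let the fingers close. It gives the time, the measured TCP pose, the force and the opening at its end, in the units of the state.
- state(): the state, without advancing time (a new reading comes with each control period).
- camera(name): name is "side" or "top" or "wrist"; returns (picture, depth): 384x512x3 uint8, red, green, blue; 384x512 float32, m along the optical axis (not along the pixel's ray), 0 where there is no reading.
- calibration(name): a dict with "intrinsics" (3x3 intrinsics, pixels), "world_from_camera" (4x4, takes a point from camera to world coordinates). Camera axes: x right, y up, looking along -z (the intrinsics and any distortion apply to the point x, -y, -z); pixel columns grow to the right and rows downward; lengths in m; the calibration is good to about 2 mm. The wrist camera is an equidistant fisheye: a pixel r from the principal point sees the ray r / f radians off the axis. A picture is of the moment at which its call begins: read the wrist's pose just before it. calibration takes no time and is no camera call; for the wrist camera it gives the pose at the moment of the call.
- hand_in(): hands the job in, once; it reports no verdict.
The state is a dict: "t": time; "joints": joint angles; "qd": joint speeds; "tau": joint torques, N m; "eef_pos": TCP position; "orientation": TCP orientation; "contact_force": force on the tool from outside, world axes, zero at the start; "wrist_torque": the same for the moment, N m; "grip_width": finger opening in m.
Only numpy, scipy, OpenCV 4.12 (cv2) and the standard library are available. Lean on these libraries where they do the work, as an engineer would, in place of code of your own. Each camera call takes 0.05 s, during which the arm holds its last target. There are 200 camera calls.

## Working session

There is one attempt and no reset: what is moved stays moved. The work goes in short steps, Python scripts to look and compute and a tool call to move; the robot and the scene stay as the last step left them, time stands still between calls to the robot, and variables do not carry over. Pictures are saved under pics/ and viewed, on a budget of 10 in all, crops included, one or two more only if the job needs it, and the job is handed in when it is done.

Besides the shell and the picture viewer there is one more tool, called after "Request:" by a JSON object that holds its "op" and its "data", one argument or row to a line. send_rows: Moves the arm, as the interface text tells. Its arguments: {"type":"object","properties":{"increments":{"type":"array","items":{"type":"array"}},"force":{"type":"number"}},"required":["increments"]}

```bash
mkdir -p pics; ls; python3 - <<'E'
from workcell import *
import cv2,numpy as np
for n in ("top","side"):
    p,d=camera(n); np.savez(f"{n}.npz",p=p,d=d,**calibration(n)); cv2.imwrite(f"pics/{n}1.png",p[:,:,::-1])
    print(calibration(n))
print(state())
E
```

```text
pics
{'intrinsics': array([[489.49464275,   0.        , 256.34226178],
       [  0.        , 489.49464275, 192.46372187],
       [  0.        ,   0.        ,   1.        ]]), 'world_from_camera': array([[-0.01747131,  0.9958939 , -0.08882615,  0.45337437],
       [-0.99977625, -0.01846054, -0.01032734, -0.02074973],
       [-0.01192472,  0.08862585,  0.9959936 ,  1.25859931],
       [ 0.        ,  0.        ,  0.        ,  1.        ]])}
{'intrinsics': array([[363.26157967,   0.        , 260.11954323],
       [  0.        , 363.26157967, 188.68690707],
       [  0.        ,   0.        ,   1.        ]]), 'world_from_camera': array([[-0.92452057,  0.22102185, -0.3105013 ,  0.29874418],
       [-0.3807717 , -0.5710532 ,  0.72726278,  0.63218532],
       [-0.01657179,  0.79059951,  0.6121093 ,  0.65025472],
       [ 0.        ,  0.        ,  0.        ,  1.        ]])}
{'t': 0.1, 'joints': array([-1.23061394e+00,  4.91487781e-01,  1.55937979e+00, -5.18370603e-06,
        1.09170823e+00, -1.05608518e-01]), 'qd': array([-0.00023948, -0.00244163, -0.00217314, -0.00034054, -0.00136045,
        0.00030645]), 'tau': array([ 3.61543331e-03, -6.13624477e+01, -2.58606559e+01,  6.94551319e-02,
        4.70162078e-02, -3.44519890e-05]), 'eef_pos': array([ 0.26942802, -0.56371722,  0.22213033]), 'orientation': array([[ 9.02268918e-01,  4.31173618e-01, -3.32372473e-04],
       [ 4.31173734e-01, -9.02268449e-01,  9.25272055e-04],
       [ 9.90637035e-05, -9.78154496e-04, -9.99999517e-01]]), 'contact_force': array([-0.34978443, -0.26180169, -0.94442144]), 'wrist_torque': array([ 6.58033588e-05, -3.93668771e-02, -8.28350027e-03]), 'grip_width': 0.09500186218358571}
```

View pics/top1.png

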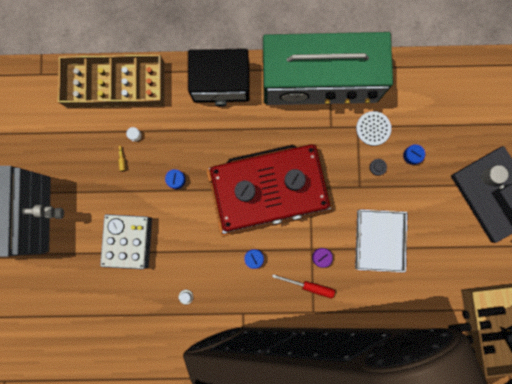

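View pics/side1.png

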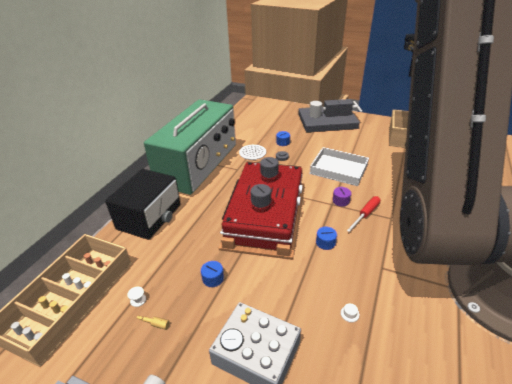

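The top view shows the two caps at (245,190) and (295,180) on the red case, and the tray at (382,240) to the right. There are blue and purple look-alikes around them. Next I'll measure the caps and tray from depth.

```bash
cat > h.py <<'E'
import numpy as np,cv2
def cloud(n):
    z=np.load(n+".npz");d=z["d"];K=z["intrinsics"];T=z["world_from_camera"]
    v,u=np.mgrid[:384,:512]
    P=np.stack([(u-K[0,2])/K[0,0]*d,-(v-K[1,2])/K[1,1]*d,-d],-1)
    return P@T[:3,:3].T+T[:3,3],z["p"],d
E
python3 - <<'E'
from h import *
W,p,d=cloud("top")
for n,(u,v) in dict(L=(245,190),R=(295,180)).items():
    B=W[v-18:v+19,u-18:u+19].reshape(-1,3); m=B[:,2]>.118
    q=B[m]; (c,s,a)=cv2.minAreaRect((q[:,:2]*1000).astype(np.float32)); cc,r=cv2.minEnclosingCircle((q[:,:2]*1000).astype(np.float32))
    t=q[q[:,2]>np.median(q[:,2])-.004]
    print(n,m.sum(),q.mean(0),np.median(q[:,2]),t.mean(0),cc,r,s)
# tray
B=W[205:277,350:415].reshape(-1,3);m=(B[:,2]>.018)&(B[:,2]<.04);q=(B[m][:,:2]*1000).astype(np.float32)
print("tray",m.sum(),cv2.minAreaRect(q))
# case
B=W[135:240,195:340].reshape(-1,3);m=(B[:,2]>.07)&(B[:,2]<.09);q=(B[m][:,:2]*1000).astype(np.float32)
print("case",cv2.minAreaRect(q),np.median(B[m][:,2]))
E
```

```text
L 343 [0.55737581 0.01759999 0.14955682] 0.13016556145849445 [0.55752488 0.01759132 0.15131644] (517.7817993164062, 3.9736623764038086) 68.98970794677734 (135.3172607421875, 46.8982048034668)
R 346 [ 0.5820385  -0.0980268   0.14298846] 0.13016458618994697 [ 0.58230171 -0.09799328  0.14409925] (530.383056640625, -63.873992919921875) 88.2613296508789 (46.617881774902344, 173.85772705078125)
tray 373 ((437.60589599609375, -319.4075012207031), (121.95143127441406, 149.94874572753906), 86.01546478271484)
case ((568.7172241210938, -40.70314025878906), (170.12261962890625, 269.382080078125), 11.753762245178223) 0.07823169380418393
```

```bash
python3 - <<'E'
from h import *
W,p,d=cloud("top")
for n,(u,v) in dict(L=(245,190),R=(295,180)).items():
    B=W[v-18:v+19,u-18:u+19].reshape(-1,3); m=(B[:,2]>.122)&(B[:,2]<.138); q=B[m]
    print(n,m.sum(),q.mean(0),cv2.minEnclosingCircle((q[:,:2]*1000).astype(np.float32)))
B=W[205:277,350:415].reshape(-1,3);m=(B[:,2]<.015);print(np.median(B[m],0))
from workcell import *
c=calibration("wrist");print(c);s=state();R=s["orientation"];T=c["world_from_camera"];print("cam in tool",R.T@(T[:3,3]-s["eef_pos"]),R.T@T[:3,:3])
E
```

```text
L 332 [0.55943392 0.01846736 0.12996133] ((559.9718627929688, 19.030101776123047), 24.229591369628906)
R 337 [ 0.58384974 -0.0990281   0.13008644] ((584.2908325195312, -99.0966796875), 24.415029525756836)
[ 4.36584647e-01 -3.25476323e-01  1.62930976e-04]
{'intrinsics': array([[297.31863964,   0.        , 257.98094832],
       [  0.        , 297.31863964, 192.1002672 ],
       [  0.        ,   0.        ,   1.        ]]), 'world_from_camera': array([[ 4.31037134e-01,  8.66309605e-01,  2.52417623e-01,
         3.40806466e-01],
       [-9.02334142e-01,  4.13918569e-01,  1.20268507e-01,
        -5.29352164e-01],
       [-2.90578757e-04, -2.79605232e-01,  9.60115009e-01,
         3.83301655e-01],
       [ 0.00000000e+00,  0.00000000e+00,  0.00000000e+00,
         1.00000000e+00]])}
cam in tool [ 0.07923583 -0.00038765 -0.16116318] [[-1.51401646e-04  9.60087347e-01  2.79700309e-01]
 [ 9.99999752e-01  3.37678143e-04 -6.17800191e-04]
 [-6.87590827e-04  2.79700146e-01 -9.60087160e-01]]
```

Request:
{"op": "send_rows", "data": {
  "increments": [
    [9,[4,-3.1,0],-6],
    [9,[8,-6.2,0],-13],
    [9,[12,-9.3,0],-20],
    [9,[16,-12.4,0],-27],
    [9,[20,-15.5,0],-34],
    [9,[24,-18.6,0],-41],
    [9,[28,-21.7,0],-48],
    [9,[32,-24.8,0],-55],
    [9,[36,-27.9,0],-62],
    [9,[40,-31,0],-69],
    [9,[44,-34.1,0],-76],
    [9,[47,-36.7,0],-83]
  ],
  "force": 15
}}

```text
t: 1.1
eef_pos: [0.4939, -0.1149, 0.2226]
orientation: [[-0.324, 0.946, -0.0], [0.946, 0.324, -0.0], [-0.0, -0.0, -1.0]]
contact_force: [-0.4, -1.2, 0.9]
grip_width: 0.09
```

```bash
cat > g.py <<'E'
import numpy as np,sys
from workcell import *
np.set_printoptions(precision=4,suppress=True)
def go(x,y,z,psi):
    """rows needed (cm,deg) to bring TCP to x,y,z with tool-x heading psi deg"""
    s=state();R=s["orientation"];h=np.degrees(np.arctan2(R[1,0],R[0,0]))
    d=R.T@(np.array([x,y,z])-s["eef_pos"])*100
    print("t",s["t"],"pos",s["eef_pos"],"psi",h,"q",s["joints"],"\nF",s["contact_force"],"M",s["wrist_torque"],"w",s["grip_width"],"Rz",R[:,2])
    print("shift cm",d,"turn",-((psi-h+180)%360-180))
if __name__=="__main__": go(*map(float,sys.argv[1:]))
E
python3 g.py .56 .019 .2 166
```

```text
t 1.1 pos [ 0.4939 -0.1149  0.2226] psi 108.88271134558263 q [-0.3588  0.3243  1.8428 -0.0001  0.9746 -0.6883] 
F [-0.4355 -1.17    0.8687] M [-0.04   -0.1488  0.0081] w 0.0900229499760592 Rz [-0.0001 -0.0001 -1.    ]
shift cm [10.528  10.5837  2.2573] turn -57.117288654417365
```

Request:
{"op": "send_rows", "data": {
  "increments": [
    [7,[3,3,1],-7],
    [7,[6,6,2],-14],
    [7,[9,9,2.2],-21],
    [7,[10.5,10.6,2.2],-28],
    [7,[10.5,10.6,2.2],-35],
    [7,[10.5,10.6,2.2],-42],
    [7,[10.5,10.6,2.2],-49],
    [7,[10.5,10.6,2.2],-57],
    [7,[10.5,10.6,2.2],-57],
    [7,[10.5,10.6,2.2],-57]
  ]
}}

```text
t: 1.93
eef_pos: [0.5604, 0.0164, 0.2004]
orientation: [[-0.968, 0.252, -0.0], [0.252, 0.968, -0.0], [0.0, -0.0, -1.0]]
contact_force: [-0.5, -0.3, 0.2]
grip_width: 0.07
```

```bash
python3 - <<'E'
from g import *
import cv2
go(.56,.019,.108,166)
c=calibration("wrist");p,d=camera("wrist");np.savez("w1.npz",p=p,d=d,**c);cv2.imwrite("pics/w1.png",p[:,:,::-1])
E
```

```text
t 1.9333 pos [0.5604 0.0164 0.2004] psi 165.39669736603076 q [-0.0885  0.4244  1.7449 -0.0001  0.9727 -1.4044] 
F [-0.4878 -0.2898  0.1782] M [ 0.0494 -0.1468  0.0083] w 0.07002474089936156 Rz [-0.0005 -0.     -1.    ]
shift cm [0.1034 0.2429 9.2407] turn -0.6033026339692356
```

View pics/w1.png

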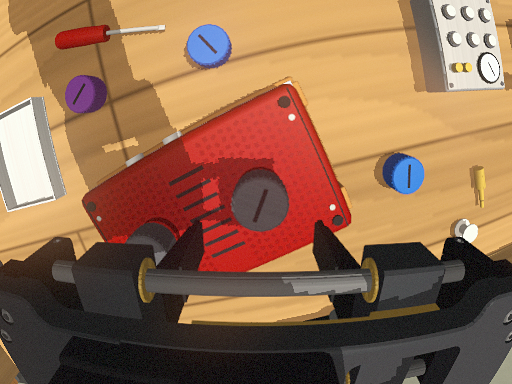

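The wrist view shows the left cap at about (260,198), with part of the right cap at (150,238).

```bash
cat >> h.py <<'E'
def wcloud(n):
    z=np.load(n+".npz");d=z["d"];K=z["intrinsics"];T=z["world_from_camera"]
    v,u=np.mgrid[:384,:512];a=(u-K[0,2])/K[0,0];b=(v-K[1,2])/K[1,1];r=np.hypot(a,b)+1e-9;k=np.tan(r)/r
    P=np.stack([a*k*d,-b*k*d,-d],-1)
    return P@T[:3,:3].T+T[:3,3],z["p"],d
E
python3 - <<'E'
from h import *
W,p,d=wcloud("w1")
B=W[160:242,220:305].reshape(-1,3)
m=(B[:,2]>.126)&(B[:,2]<.138);q=B[m]
print(m.sum(),q.mean(0),np.median(q[:,2]),cv2.minEnclosingCircle((q[:,:2]*1000).astype(np.float32)),q.min(0),q.max(0))
B=W[90:215,0:70].reshape(-1,3);m=(B[:,2]>.02)&(B[:,2]<.04);print(B[m].min(0),B[m].max(0))
E
```

```text
2442 [0.55896643 0.0185985  0.13081887] 0.1309058887680528 ((560.0849609375, 17.955162048339844), 24.07664680480957) [ 0.53617725 -0.00521111  0.12600029] [0.58352231 0.04196332 0.1330494 ]
[ 0.36334245 -0.38525139  0.02004272] [ 0.51725245 -0.18270645  0.03479821]
```

Request:
{"op": "send_rows", "data": {
  "increments": [
    [7,[0.1,0,1.5],0],
    [7,[0.1,0,3],0],
    [7,[0.1,0,4.5],0],
    [7,[0.1,0,5],0],
    [7,[0.1,0,5],0]
  ]
}}

```text
t: 2.4
eef_pos: [0.5591, 0.0166, 0.1496]
orientation: [[-0.968, 0.252, -0.002], [0.252, 0.968, 0.0], [0.002, -0.0, -1.0]]
contact_force: [-0.4, 0.1, -0.5]
grip_width: 0.0698
```

```bash
python3 g.py .5599 .0186 .108 166
```

```text
t 2.4 pos [0.5591 0.0166 0.1496] psi 165.39811384256043 q [-0.0885  0.4859  1.8002 -0.0001  0.8576 -1.4044] 
F [-0.3925  0.0505 -0.4897] M [ 0.1197 -0.1347 -0.0304] w 0.06977295184756512 Rz [-0.0021  0.0001 -1.    ]
shift cm [-0.0338  0.2197  4.1592] turn -0.6018861574395657
```

Request:
{"op": "send_rows", "data": {
  "increments": [
    [7,[0,0.2,0.7],0],
    [7,[-0.03,0.22,1.4],0],
    [7,[-0.03,0.22,2.1],0],
    [7,[-0.03,0.22,2.8],0],
    [7,[-0.03,0.22,3.5],0],
    [7,[-0.03,0.22,4],0],
    [7,[-0.03,0.22,4.15],0],
    [7,[-0.03,0.22,4.15],0],
    [7,[-0.03,0.22,4.15],0]
  ]
}}

```text
t: 3.15
eef_pos: [0.5605, 0.0187, 0.1092]
orientation: [[-0.968, 0.25, 0.0], [0.25, 0.968, -0.0], [-0.0, -0.0, -1.0]]
contact_force: [-0.1, 0.8, 0.3]
grip_width: 0.0697
```

```bash
python3 g.py .5599 .0186 .108 166
```

```text
t 3.15 pos [0.5605 0.0187 0.1092] psi 165.53997881768626 q [-0.0845  0.5428  1.8329 -0.0001  0.7657 -1.4028] 
F [-0.1469  0.7743  0.3367] M [ 0.0571 -0.1642 -0.0188] w 0.06970418213408128 Rz [ 0.0001 -0.0001 -1.    ]
shift cm [ 0.0591 -0.0208  0.1172] turn -0.46002118231373856
```

Request:
{"op": "send_rows", "data": {
  "increments": [
    [5.5,[0.06,-0.02,0.1],0],
    [4.6,[0.06,-0.02,0.1],0],
    [4.6,[0.06,-0.02,0.1],0],
    [4.6,[0.06,-0.02,0.1],0],
    [4.6,[0.06,-0.02,0.1],0],
    [4.6,[0.06,-0.02,0.1],0]
  ],
  "force": 15
}}

```text
t: 3.65
eef_pos: [0.5599, 0.0186, 0.1083]
orientation: [[-0.968, 0.25, 0.0], [0.25, 0.968, -0.0], [-0.0, 0.0, -1.0]]
contact_force: [-0.8, 0.4, 0.8]
grip_width: 0.0476
```

```bash
python3 g.py .5599 .0186 .108 166
```

```text
t 3.65 pos [0.5599 0.0186 0.1083] psi 165.54079353697867 q [-0.0846  0.5433  1.8354 -0.0001  0.7626 -1.403 ] 
F [-0.8287  0.3643  0.7817] M [ 0.096  -0.1795 -0.0043] w 0.047602147587360887 Rz [ 0.0003 -0.0001 -1.    ]
shift cm [-0.0033 -0.0037  0.0277] turn -0.4592064630213315
```

Request:
{"op": "send_rows", "data": {
  "increments": [
    [4.6,[0,0,0.02],3],
    [4.6,[0,0,0.035],6],
    [4.6,[0,0,0.05],9],
    [4.6,[0,0,0.065],12],
    [4.6,[0,0,0.08],15],
    [4.6,[0,0,0.09],17],
    [4.6,[0,0,0.09],17]
  ]
}}

```text
t: 4.23
eef_pos: [0.56, 0.0186, 0.1074]
orientation: [[-0.852, 0.523, 0.001], [0.523, 0.852, -0.0], [-0.001, 0.0, -1.0]]
contact_force: [-0.3, -0.3, 1.2]
grip_width: 0.0475
```

```bash
python3 g.py .5599 .0186 .108 166
```

```text
t 4.2333 pos [0.56   0.0186 0.1074] psi 148.45090016365432 q [-0.0846  0.5446  1.836  -0.0001  0.7605 -1.1046] 
F [-0.2824 -0.3432  1.2483] M [ 0.09   -0.1687 -0.0122] w 0.0474946761869427 Rz [ 0.0005 -0.0001 -1.    ]
shift cm [ 0.0031 -0.0055 -0.0605] turn -17.549099836345675
```

Request:
{"op": "send_rows", "data": {
  "increments": [
    [4.6,[0,0,0.015],3],
    [4.6,[0,0,0.03],6],
    [4.6,[0,0,0.045],9],
    [4.6,[0,0,0.05],10],
    [4.6,[0,0,0.05],10]
  ]
}}

```text
t: 4.65
eef_pos: [0.56, 0.0187, 0.107]
orientation: [[-0.75, 0.661, 0.001], [0.661, 0.75, -0.0], [-0.001, 0.0, -1.0]]
contact_force: [-0.4, 0.3, 4.7]
grip_width: 0.0475
```

```bash
python3 g.py .5599 .0186 .108 166
```

```text
t 4.65 pos [0.56   0.0187 0.107 ] psi 138.59798404625462 q [-0.0846  0.5452  1.8363 -0.0001  0.7594 -0.9327] 
F [-0.3763  0.3262  4.7029] M [ 0.0932 -0.1347  0.04  ] w 0.047527354559870505 Rz [ 0.0007 -0.0001 -1.    ]
shift cm [ 0.0035 -0.0104 -0.101 ] turn -27.402015953745376
```

Request:
{"op": "send_rows", "data": {
  "increments": [
    [4.6,[0,0,0.01],2],
    [4.6,[0,0,0.02],4],
    [4.6,[0,0,0.02],5],
    [4.6,[0,0,0.02],5]
  ]
}}

```text
t: 4.98
eef_pos: [0.5601, 0.0186, 0.1069]
orientation: [[-0.69, 0.724, 0.001], [0.724, 0.69, -0.0], [-0.001, 0.001, -1.0]]
contact_force: [-1.0, 0.2, 6.2]
grip_width: 0.0473
```

```bash
python3 g.py .5599 .0186 .108 166
```

```text
t 4.9833 pos [0.5601 0.0186 0.1069] psi 133.61036068967556 q [-0.0846  0.5454  1.8363 -0.0001  0.759  -0.8457] 
F [-1.0073  0.2285  6.1851] M [ 0.0996 -0.1173  0.043 ] w 0.047342704676631694 Rz [ 0.0009 -0.0001 -1.    ]
shift cm [ 0.0114 -0.0141 -0.1112] turn -32.38963931032444
```

Request:
{"op": "send_rows", "data": {
  "increments": [
    [4.6,[0,0,0],3],
    [4.6,[0,0,0],6],
    [4.6,[0,0,0],8],
    [4.6,[0,0,0],8]
  ]
}}

```text
t: 5.32
eef_pos: [0.5601, 0.0186, 0.107]
orientation: [[-0.581, 0.814, 0.001], [0.814, 0.581, -0.0], [-0.001, 0.001, -1.0]]
contact_force: [0.1, -0.4, 7.4]
grip_width: 0.0478
```

```bash
python3 g.py .5599 .0186 .108 166
```

```text
t 5.3167 pos [0.5601 0.0186 0.107 ] psi 125.54641824994515 q [-0.0846  0.5452  1.8362 -0.0001  0.7591 -0.7049] 
F [ 0.1202 -0.3578  7.4398] M [ 0.1155 -0.0878 -0.0299] w 0.04784161762365956 Rz [ 0.0011 -0.0002 -1.    ]
shift cm [ 0.0108 -0.02   -0.1002] turn -40.453581750054866
```

Push-back rose to 7.4 N while I turned without lowering, so the left neck is the crossed one. I'll back the cap off.

Request:
{"op": "send_rows", "data": {
  "increments": [
    [4.6,[0,0,-0.02],-4],
    [4.6,[0,0,-0.04],-8],
    [4.6,[0,0,-0.05],-12],
    [4.6,[0,0,-0.06],-16],
    [4.6,[0,0,-0.07],-20],
    [4.6,[0,0,-0.08],-24],
    [4.6,[0,0,-0.1],-28],
    [4.6,[0,0,-0.12],-32],
    [4.6,[0,0,-0.14],-36],
    [4.6,[0,0,-0.16],-40],
    [4.6,[0,0,-0.17],-42],
    [4.6,[0,0,-0.17],-42]
  ]
}}

```text
t: 6.32
eef_pos: [0.5598, 0.0186, 0.1083]
orientation: [[-0.977, 0.212, 0.0], [0.212, 0.977, -0.0], [-0.0, -0.0, -1.0]]
contact_force: [-0.8, -0.2, 2.8]
grip_width: 0.0476
```

```bash
python3 g.py .5599 .0186 .2 166
```

```text
t 6.3167 pos [0.5598 0.0186 0.1083] psi 167.74931084396155 q [-0.0847  0.5433  1.8354 -0.0002  0.7628 -1.4415] 
F [-0.8431 -0.153   2.7967] M [ 0.0602 -0.2149 -0.0156] w 0.04760589978709894 Rz [ 0.0002 -0.0001 -1.    ]
shift cm [-0.0075  0.0015 -9.1722] turn 1.7493108439615526
```

Request:
{"op": "send_rows", "data": {
  "increments": [
    [4.6,[0,0,-0.05],0],
    [4.6,[0,0,-0.12],0],
    [4.6,[0,0,-0.2],0],
    [4.6,[0,0,-0.3],0],
    [4.6,[0,0,-0.3],0]
  ]
}}

```text
t: 6.73
eef_pos: [0.5598, 0.0186, 0.1113]
orientation: [[-0.976, 0.216, -0.0], [0.216, 0.976, -0.0], [-0.0, -0.0, -1.0]]
contact_force: [-0.7, 0.1, -1.5]
grip_width: 0.0474
```

```bash
python3 g.py .5599 .0186 .2 166
```

```text
t 6.7333 pos [0.5598 0.0186 0.1113] psi 167.53227807474678 q [-0.0846  0.5389  1.833  -0.0001  0.7696 -1.4377] 
F [-0.6604  0.0794 -1.5254] M [ 0.0989 -0.1771  0.0545] w 0.047412717606284294 Rz [-0.     -0.0001 -1.    ]
shift cm [-0.0131 -0.0027 -8.8696] turn 1.5322780747467846
```

Request:
{"op": "send_rows", "data": {
  "increments": [
    [4.6,[0,0,-3],0],
    [4.6,[0,0,-6],0],
    [4.6,[0.2,-1,-8],0],
    [4.6,[0.5,-4,-8.5],0],
    [4.6,[1,-8,-8.5],0],
    [4.6,[1.5,-12,-8.5],0],
    [4.6,[2,-16,-8.5],0],
    [4.6,[2.5,-20,-8.5],0],
    [4.6,[3,-24,-8.5],0],
    [4.6,[3.6,-28,-8.5],0],
    [4.6,[4.2,-32,-8.5],0],
    [4.6,[4.7,-35.8,-8.5],0]
  ]
}}

```text
t: 7.73
eef_pos: [0.4354, -0.3226, 0.1963]
orientation: [[-0.976, 0.216, 0.0], [0.216, 0.976, -0.0], [-0.0, -0.0, -1.0]]
contact_force: [0.7, -0.2, -1.8]
grip_width: 0.0474
```

Request:
{"op": "send_rows", "data": {
  "increments": [
    [4.6,[0,0,0],0],
    [4.6,[0,0,0],0],
    [4.6,[0,0,0],0]
  ]
}}

```text
t: 7.98
eef_pos: [0.4365, -0.3205, 0.1961]
orientation: [[-0.976, 0.216, -0.0], [0.216, 0.976, 0.0], [0.0, 0.0, -1.0]]
contact_force: [-0.5, 1.1, -1.1]
grip_width: 0.048
```

```bash
python3 - <<'E'
from g import *
import cv2
go(.437,-.321,.016,167.5)
c=calibration("wrist");p,d=camera("wrist");np.savez("w2.npz",p=p,d=d,**c);cv2.imwrite("pics/w2.png",p[:,:,::-1])
E
```

```text
t 7.9833 pos [ 0.4365 -0.3205  0.1961] psi 167.49834419492092 q [-0.7554  0.4036  1.7955  0.0002  0.9431 -2.1081] 
F [-0.5225  1.1152 -1.1497] M [ 0.1125 -0.1489 -0.0522] w 0.04799665786329166 Rz [-0.0003  0.0005 -1.    ]
shift cm [-0.0671 -0.0488 18.0054] turn -0.001655805079082029
```

View pics/w2.png

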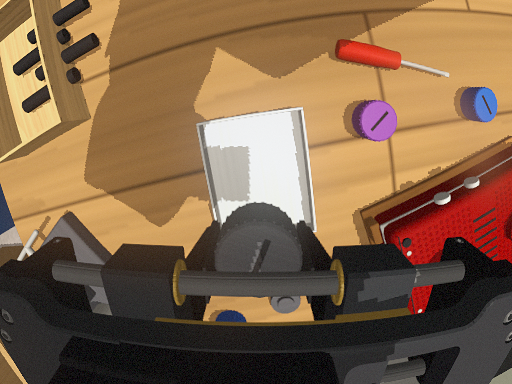

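The cap is in the hand at (260,245), over the tray, whose visible corners are at (200,123), (303,108) and (313,228). I'll lower it in.

Request:
{"op": "send_rows", "data": {
  "increments": [
    [4.6,[-0.05,-0.05,3],0],
    [4.6,[-0.05,-0.05,6],0],
    [4.6,[-0.05,-0.05,9],0],
    [4.6,[-0.05,-0.05,12],0],
    [4.6,[-0.05,-0.05,14],0],
    [4.6,[-0.05,-0.05,15.5],0],
    [4.6,[-0.05,-0.05,16.5],0],
    [4.6,[-0.05,-0.05,17.3],0],
    [4.6,[-0.05,-0.05,17.7],0],
    [4.6,[-0.05,-0.05,17.9],0],
    [4.6,[-0.05,-0.05,17.9],0]
  ]
}}

```text
t: 8.95
eef_pos: [0.4373, -0.3213, 0.0175]
orientation: [[-0.977, 0.215, 0.0], [0.215, 0.977, -0.0], [-0.001, -0.0, -1.0]]
contact_force: [-1.0, 0.1, -1.0]
grip_width: 0.0476
```

```bash
python3 g.py .437 -.321 .0145 167.5
```

```text
t 8.95 pos [ 0.4373 -0.3213  0.0175] psi 167.56126701868598 q [-0.7554  0.6708  1.9324 -0.0001  0.5378 -2.109 ] 
F [-0.9902  0.1351 -0.972 ] M [ 0.1262 -0.1724 -0.0157] w 0.04758177639763816 Rz [ 0.0004 -0.0005 -1.    ]
shift cm [0.0396 0.026  0.3036] turn 0.06126701868598161
```

Request:
{"op": "send_rows", "data": {
  "increments": [
    [4.6,[0,0,0.15],0],
    [4.6,[0,0,0.25],0],
    [4.6,[0,0,0.25],0],
    [5.0,[0,0,0.25],0],
    [5.5,[0,0,0.25],0],
    [6,[0,0,0.25],0],
    [6,[0,0,0.25],0]
  ]
}}

```text
t: 9.53
eef_pos: [0.4371, -0.3215, 0.0149]
orientation: [[-0.976, 0.216, 0.0], [0.216, 0.976, -0.0], [-0.0, -0.0, -1.0]]
contact_force: [0.3, -0.0, -0.3]
grip_width: 0.059
```

Request:
{"op": "send_rows", "data": {
  "increments": [
    [6,[0,0,-1],0],
    [6,[0,0,-3],0],
    [6,[0,0,-6],0],
    [6.5,[0,0,-10],0],
    [7,[0,0,-14],0],
    [7,[0,0,-18],0],
    [7,[0,0,-18.5],0],
    [7,[0,0,-18.5],0]
  ]
}}

```text
t: 10.2
eef_pos: [0.4376, -0.3219, 0.203]
orientation: [[-0.976, 0.216, 0.004], [0.216, 0.976, -0.004], [-0.005, -0.003, -1.0]]
contact_force: [0.0, -0.4, -0.2]
grip_width: 0.0696
```

```bash
python3 - <<'E'
from g import *
import cv2
go(.5843,-.0990,.2,167.5)
c=calibration("wrist");p,d=camera("wrist");np.savez("w3.npz",p=p,d=d,**c);cv2.imwrite("pics/w3.png",p[:,:,::-1])
E
```

```text
t 10.2 pos [ 0.4376 -0.3219  0.203 ] psi 167.5460850040864 q [-0.7558  0.3955  1.7873 -0.      0.953  -2.1092] 
F [ 0.0271 -0.3578 -0.2   ] M [ 0.1024 -0.1734  0.0304] w 0.06959522407461004 Rz [ 0.0042 -0.004  -1.    ]
shift cm [-9.5134 24.9286  0.2682] turn 0.046085004086393155
```

View pics/w3.png

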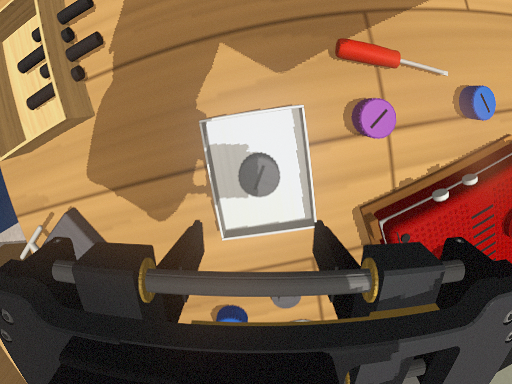

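The cap lies in the tray at (260,175). On to the right cap.

Request:
{"op": "send_rows", "data": {
  "increments": [
    [7,[-1.5,4,0],0],
    [7,[-3,8,0],0],
    [7,[-4.5,12,0],0],
    [7,[-6,16,0],0],
    [7,[-7.5,20,0.2],0],
    [7,[-9,23.5,0.2],0],
    [7,[-9.5,24.9,0.2],0],
    [7,[-9.5,24.9,2.2],0],
    [7,[-9.5,24.9,4.2],0],
    [7,[-9.5,24.9,5.2],0],
    [7,[-9.5,24.9,5.2],0],
    [7,[-9.5,24.9,5.2],0]
  ]
}}

```text
t: 11.25
eef_pos: [0.5831, -0.0989, 0.1468]
orientation: [[-0.976, 0.216, -0.002], [0.216, 0.976, 0.001], [0.002, 0.0, -1.0]]
contact_force: [-0.5, 0.3, 0.2]
grip_width: 0.0703
```

```bash
python3 - <<'E'
from g import *
from h import *
c=calibration("wrist");p,d=camera("wrist");np.savez("w4.npz",p=p,d=d,**c)
W,p,d=wcloud("w4");m=(np.linalg.norm(W[...,:2]-[.584,-.099],axis=-1)<.035)&(W[...,2]>.125)&(W[...,2]<.138)&(d>0);q=W[m]
print(m.sum(),q.mean(0),cv2.minEnclosingCircle((q[:,:2]*1000).astype(np.float32)))
go(.5843,-.0989,.108,167.5)
E
```

```text
3833 [ 0.5828 -0.0987  0.1309] ((584.8789672851562, -99.3360824584961), 24.54265785217285)
t 11.3 pos [ 0.5835 -0.0991  0.1477] psi 167.51026484011413 q [-0.2797  0.5283  1.7223 -0.0001  0.8915 -1.6325] 
F [0.7041 0.0675 0.3987] M [ 0.1119 -0.1393  0.0058] w 0.06948564792918951 Rz [-0.0006  0.0001 -1.    ]
shift cm [-0.0757  0.0351  3.9711] turn 0.010264840114132312
```

Request:
{"op": "send_rows", "data": {
  "increments": [
    [7,[-0.05,0.03,0.7],0],
    [7,[-0.05,0.03,1.4],0],
    [7,[-0.05,0.03,2.1],0],
    [7,[-0.05,0.03,2.8],0],
    [7,[-0.05,0.03,3.5],0],
    [7,[-0.05,0.03,3.9],0],
    [7,[-0.05,0.03,3.95],0],
    [7,[-0.05,0.03,3.95],0],
    [7,[-0.05,0.03,3.95],0],
    [7,[-0.05,0.03,3.95],0]
  ]
}}

```text
t: 12.13
eef_pos: [0.5843, -0.0986, 0.1086]
orientation: [[-0.976, 0.216, 0.001], [0.216, 0.976, -0.0], [-0.001, -0.0, -1.0]]
contact_force: [-0.2, -0.8, -0.2]
grip_width: 0.0701
```

```bash
python3 g.py .5843 -.0989 .108 167.5
```

```text
t 12.1333 pos [ 0.5843 -0.0986  0.1086] psi 167.54522141088725 q [-0.2786  0.5797  1.7542 -0.0001  0.8071 -1.6319] 
F [-0.1763 -0.84   -0.1987] M [ 0.075  -0.1354  0.0443] w 0.07007222761451122 Rz [ 0.0006 -0.0003 -1.    ]
shift cm [-0.0095 -0.0286  0.0553] turn 0.04522141088725107
```

Request:
{"op": "send_rows", "data": {
  "increments": [
    [5.5,[0,-0.03,0.05],0],
    [4.6,[0,-0.03,0.05],0],
    [4.6,[0,-0.03,0.05],0],
    [4.6,[0,-0.03,0.05],0],
    [4.6,[0,-0.03,0.05],0],
    [4.6,[0,-0.03,0.05],0]
  ],
  "force": 15
}}

```text
t: 12.63
eef_pos: [0.5841, -0.0989, 0.1078]
orientation: [[-0.976, 0.216, 0.0], [0.216, 0.976, -0.0], [-0.0, -0.0, -1.0]]
contact_force: [-0.4, 0.2, 0.3]
grip_width: 0.0472
```

Request:
{"op": "send_rows", "data": {
  "increments": [
    [4.6,[0,0,0.02],3],
    [4.6,[0,0,0.035],6],
    [4.6,[0,0,0.05],9],
    [4.6,[0,0,0.065],12],
    [4.6,[0,0,0.08],15],
    [4.6,[0,0,0.095],18],
    [4.6,[0,0,0.105],20],
    [4.6,[0,0,0.105],20]
  ]
}}

```text
t: 13.3
eef_pos: [0.5841, -0.0989, 0.1068]
orientation: [[-0.843, 0.538, 0.0], [0.538, 0.843, -0.0], [-0.0, 0.0, -1.0]]
contact_force: [-0.5, 0.8, 1.7]
grip_width: 0.0477
```

```bash
python3 g.py .5843 -.0989 .108 167.5
```

```text
t 13.3 pos [ 0.5841 -0.0989  0.1068] psi 147.45152167792702 q [-0.2791  0.582   1.7556 -0.0001  0.8036 -1.2818] 
F [-0.5299  0.7908  1.7062] M [ 0.0467 -0.1298  0.0243] w 0.04769120611270276 Rz [ 0.0003 -0.0001 -1.    ]
shift cm [-0.0188  0.0067 -0.1198] turn -20.04847832207298
```

Request:
{"op": "send_rows", "data": {
  "increments": [
    [4.6,[0,0,0.015],3],
    [4.6,[0,0,0.03],6],
    [4.6,[0,0,0.045],9],
    [4.6,[0,0,0.06],12],
    [4.6,[0,0,0.075],15],
    [4.6,[0,0,0.075],15]
  ]
}}

```text
t: 13.8
eef_pos: [0.5841, -0.0989, 0.106]
orientation: [[-0.675, 0.738, 0.0], [0.738, 0.675, -0.0], [-0.0, 0.0, -1.0]]
contact_force: [0.1, 1.1, 1.5]
grip_width: 0.0474
```

```bash
python3 g.py .5843 -.0989 .108 167.5
```

```text
t 13.8 pos [ 0.5841 -0.0989  0.106 ] psi 132.4806943790729 q [-0.2791  0.5831  1.7561 -0.0001  0.802  -1.0205] 
F [0.0714 1.0577 1.5169] M [-0.0048 -0.2322 -0.0628] w 0.04744952230226692 Rz [ 0.0003 -0.0001 -1.    ]
shift cm [-0.0157  0.0107 -0.1967] turn -35.0193056209271
```

Force stays at 1.5 N after 0.61 rad, so this neck is running free. I'll carry on down.

Request:
{"op": "send_rows", "data": {
  "increments": [
    [4.6,[0,0,0.02],4],
    [4.6,[0,0,0.04],8],
    [4.6,[0,0,0.06],12],
    [4.6,[0,0,0.08],16],
    [4.6,[0,0,0.1],20],
    [4.6,[0,0,0.12],24],
    [4.6,[0,0,0.14],28],
    [4.6,[0,0,0.16],32],
    [4.6,[0,0,0.18],36],
    [4.6,[0,0,0.2],40],
    [4.6,[0,0,0.2],40]
  ]
}}

```text
t: 14.72
eef_pos: [0.5841, -0.0989, 0.104]
orientation: [[-0.044, 0.999, 0.0], [0.999, 0.044, -0.0], [-0.0, 0.0, -1.0]]
contact_force: [0.5, -0.7, 1.2]
grip_width: 0.0473
```

```bash
python3 g.py .5843 -.0989 .108 167.5
```

```text
t 14.7167 pos [ 0.5841 -0.0989  0.104 ] psi 92.50749853563816 q [-0.2792  0.5859  1.7576 -0.0001  0.7978 -0.3229] 
F [ 0.4579 -0.665   1.1718] M [-0.0096 -0.1653 -0.069 ] w 0.0472672419385571 Rz [ 0.0002 -0.0001 -1.    ]
shift cm [-0.0016  0.0212 -0.4022] turn -74.99250146436185
```

Request:
{"op": "send_rows", "data": {
  "increments": [
    [4.6,[0,0,0.02],4],
    [4.6,[0,0,0.04],8],
    [4.6,[0,0,0.06],12],
    [4.6,[0,0,0.08],16],
    [4.6,[0,0,0.1],20],
    [4.6,[0,0,0.12],24],
    [4.6,[0,0,0.14],28],
    [4.6,[0,0,0.16],32],
    [4.6,[0,0,0.18],36],
    [4.6,[0,0,0.18],36]
  ]
}}

```text
t: 15.55
eef_pos: [0.5843, -0.0989, 0.1022]
orientation: [[0.551, 0.835, 0.001], [0.835, -0.551, -0.0], [0.0, 0.001, -1.0]]
contact_force: [0.6, 0.7, 0.9]
grip_width: 0.0475
```

```bash
python3 g.py .5843 -.0989 .108 167.5
```

```text
t 15.55 pos [ 0.5843 -0.0989  0.1022] psi 56.58889780583579 q [-0.2791  0.5884  1.7588 -0.      0.7937  0.304 ] 
F [0.5604 0.7221 0.8803] M [-0.0178 -0.3258  0.0006] w 0.047455851106889206 Rz [ 0.0007 -0.0002 -1.    ]
shift cm [ 0.0003  0.0018 -0.578 ] turn -110.91110219416419
```

Request:
{"op": "send_rows", "data": {
  "increments": [
    [4.6,[0,0,0.01],2],
    [4.6,[0,0,0.02],4],
    [4.6,[0,0,0.03],6],
    [4.6,[0,0,0.04],8],
    [4.6,[0,0,0.04],8]
  ]
}}

```text
t: 15.97
eef_pos: [0.5844, -0.0989, 0.102]
orientation: [[0.66, 0.752, 0.001], [0.752, -0.66, -0.0], [0.0, 0.001, -1.0]]
contact_force: [1.8, 0.3, 1.5]
grip_width: 0.0475
```

Request:
{"op": "send_rows", "data": {
  "increments": [
    [4.6,[0,0,0.01],2],
    [4.6,[0,0,0.015],3],
    [4.6,[0,0,0.015],4],
    [4.6,[0,0,0.015],4]
  ]
}}

```text
t: 16.3
eef_pos: [0.5844, -0.0989, 0.1019]
orientation: [[0.712, 0.702, 0.001], [0.702, -0.712, -0.0], [0.001, 0.001, -1.0]]
contact_force: [2.7, 1.5, 4.3]
grip_width: 0.0478
```

```bash
python3 g.py .5843 -.0989 .108 167.5
```

```text
t 16.3 pos [ 0.5844 -0.0989  0.1019] psi 44.61692485637804 q [-0.279   0.5888  1.7589 -0.      0.7926  0.5131] 
F [2.6683 1.523  4.2739] M [ 0.1274 -0.5135  0.0472] w 0.047815531107529244 Rz [ 0.0012 -0.0004 -1.    ]
shift cm [-0.0117 -0.0071 -0.6092] turn -122.88307514362197
```

Request:
{"op": "send_rows", "data": {
  "increments": [
    [4.6,[0,0,0.01],2],
    [4.6,[0,0,0.01],4],
    [4.6,[0,0,0.01],4]
  ]
}}

```text
t: 16.55
eef_pos: [0.5846, -0.0988, 0.1019]
orientation: [[0.76, 0.65, 0.001], [0.65, -0.76, -0.0], [0.001, 0.001, -1.0]]
contact_force: [3.6, 2.2, 5.8]
grip_width: 0.0475
```

```bash
python3 g.py .5843 -.0989 .108 167.5
```

```text
t 16.55 pos [ 0.5846 -0.0988  0.1019] psi 40.54297879234534 q [-0.2789  0.5889  1.7589  0.0001  0.7923  0.5842] 
F [3.6454 2.2037 5.7878] M [ 0.2939 -0.619   0.094 ] w 0.04745775575389007 Rz [ 0.0015 -0.0003 -1.    ]
shift cm [-0.0234 -0.0112 -0.6095] turn -126.95702120765463
```

The cap has stopped sinking and the torque is rising at 2.2 rad, so it's home. I'll release, lift and check.

Request:
{"op": "send_rows", "data": {
  "increments": [
    [5.2,[0,0,0],0],
    [6,[0,0,0],0],
    [7,[0,0,0],0],
    [7,[0,0,-0.5],0],
    [7,[0,0,-2],0],
    [7,[0,0,-5],0],
    [7,[0,0,-8],0],
    [7,[0,0,-10],0],
    [7,[0,0,-12],0],
    [7,[0,0,-12],0],
    [7,[0,0,-12],0]
  ]
}}

```text
t: 17.47
eef_pos: [0.584, -0.0989, 0.2223]
orientation: [[0.76, 0.65, 0.002], [0.65, -0.76, -0.001], [0.001, 0.001, -1.0]]
contact_force: [-0.1, 0.7, -0.0]
grip_width: 0.0697
```

```bash
python3 - <<'E'
from g import *
from h import *
c=calibration("wrist");p,d=camera("wrist");np.savez("w5.npz",p=p,d=d,**c);cv2.imwrite("pics/w5.png",p[:,:,::-1])
W,p,d=wcloud("w5");m=(np.linalg.norm(W[...,:2]-[.584,-.099],axis=-1)<.035)&(W[...,2]>.118)&(W[...,2]<.138)&(d>0);q=W[m]
print(m.sum(),q.mean(0),np.median(q[:,2]),cv2.minEnclosingCircle((q[:,:2]*1000).astype(np.float32)))
m=(np.linalg.norm(W[...,:2]-[.584,-.099],axis=-1)<.07)&(abs(W[...,2]-.08)<.006)&(d>0);print("back z",np.median(W[m][:,2]))
m=(np.linalg.norm(W[...,:2]-[.56,.0186],axis=-1)<.03)&(W[...,2]>.085)&(d>0);print("left neck z",np.percentile(W[m][:,2],[10,50,90]))
A=np.c_[q[:,:2],np.ones(len(q))];print(np.linalg.lstsq(A,q[:,2],rcond=None)[0])
p,d=camera("side");cv2.imwrite("pics/side2.png",cv2.resize(p[100:260,180:400,::-1],None,fx=3,fy=3))
go(.5843,-.0989,.108,167.5)
E
```

```text
2057 [ 0.585  -0.0983  0.125 ] 0.12512192724770366 ((584.0047607421875, -98.86595153808594), 24.217700958251953)
back z 0.07921019068707938
left neck z [0.0909 0.1043 0.1063]
[-0.0117 -0.0124  0.1306]
t 17.5667 pos [ 0.5835 -0.0988  0.2206] psi 40.546896708831255 q [-0.2793  0.4462  1.6445 -0.0001  1.0524  0.5839] 
F [-0.1158 -0.3889 -0.718 ] M [ 0.0249 -0.0041 -0.009 ] w 0.0698815821993202 Rz [-0.0015  0.0003 -1.    ]
shift cm [ 0.0648  0.0738 11.2597] turn -126.95310329116876
```

View pics/side2.png

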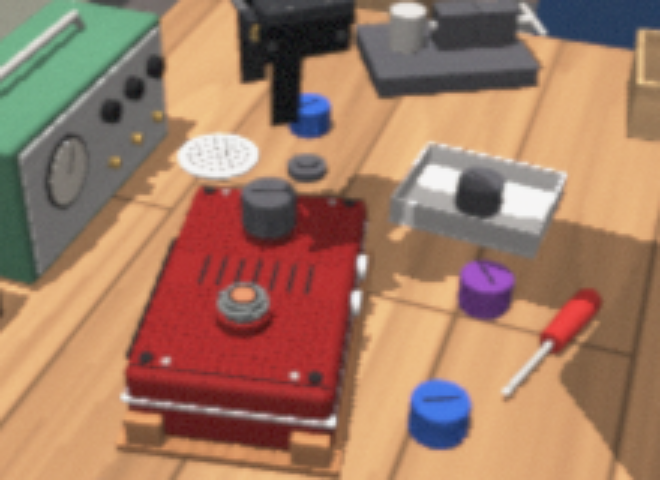

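The right cap at (268,208) sits down on the case, the left neck at (243,303) is bare, and the removed cap stands in the tray at (480,190). Its top is 45.8 mm above the case back, against 46 mm expected when home.

```bash
python3 -c "
from workcell import *
print(hand_in())"
```

```text
the job is handed in; nothing more can be done
None
```

The right cap is fully home and the left cap, whose neck was crossed, is in the tray. The job is handed in; no verdict was reported.

- **Left cap:** It sank freely for about 0.4 rad. Push-back then rose to about 7 N, even while I turned without lowering. I stopped at about 0.7 rad, backed it off 0.73 rad, lifted it and set it upright in the tray. Wrist torque never reached the 0.2 N m sign, so I called it on push-back alone.
- **Right cap:** It ran free at 1–2 N. It came up against the shoulder and end stop at about 2.2 rad, with about 6 N of push-back.

**Last checks:**
- The right cap's top is 45.8 mm above the case back (46 mm expected when home), level, and within about 1 mm of where I measured the neck axis.
- The side picture shows the left cap standing in the tray, the left neck bare, and the grille and magnet in place.
- The gripper was clear of everything at 17.6 s.
- The plug and bobbin were outside that last picture; the arm never went near them.
- How far the left cap sank was inferred from the tool's travel (about 1.3 mm down), not measured on the cap itself.

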